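# Shut the weight case and push its drawer home

## Task

Put the calibration weights away: with the fingertips push the open lid of the wooden weight case over until it is fully shut, and only then push the blue-fronted drawer it stands in fully home, flush with the cabinet. Only push, lift nothing, leave the loose things standing on and around the cabinet where they are, and finish clear of everything.

Things in the scene. Friction and masses are not known exactly. Their poses are not given: they have to be found in the camera images.
- cabinet: Low grey steel bench cabinet, fixed to the table, 158 deep x 130 wide x 78 mm high, open at the front, with one drawer. Origin at table level under the middle of its front face; x points into the cabinet (the way the drawer shuts), y to the left along the front, z up. It stands at any yaw up to 0.35 rad from facing the robot.
- drawer (a joint): Slide of the drawer, m: 0 = fully shut (the blue front flat against the cabinet's front face), grows as it comes out towards the robot (the cabinet's -x), stops at 0.148. Starts about 0.128 to 0.145. Sliding friction about 1.5 N; stays where it is left.
- drawer_front (a point): Middle of the outer face of the blue drawer front, 41 mm above the table; moves with the drawer; axes as the cabinet's. The front panel is 126 wide, 12 thick, and runs from 12 to 70 mm above the table; plain face with a flat paper card in a thin steel frame, no handle. The drawer behind it has 38 mm high side walls.
- case_lid (a joint): Hinge of the wooden case's lid, rad: 0 = shut, grows as it opens, 1.57 = upright, stops at 1.745 (leaning back to the left). Starts 1.6 to 1.72. Stiff hinge (about 0.05 N m, the lid weighs about 0.1 kg): the lid stays where it is left and does not fall shut.
- lid_hinge (a point): Middle of the lid's hinge line, 45 mm above the table; moves with the drawer. The brown wooden case (82 x 118 x 48 mm, brass weights inside) is fixed in the drawer, long side along the cabinet's x, hinge on its left side: the shut lid reaches 76 mm from the hinge line to the cabinet's -y, its flat top 62 mm above the table. Lid 118 mm long along the hinge, 17 mm deep.
- lid_edge (a point): Point on the outer (top) face of the lid, half-way along it, 66 mm from the hinge line and 10 mm from the free edge; moves with the lid.
- tin: White metal tin, 64 across x 30 mm high, loose, on the cabinet's top towards the back right. Origin at the middle of its underside, z up. Leave it.
- timer: Grey countdown timer, 40 x 62 x 17 mm, loose, lying on its back on the cabinet's top towards the back left. Origin at the middle of its underside, z up. Leave it.
- vial: Glass vial with red cap, 27 across x 70 mm high, loose on the table to the right of the cabinet. Origin at the middle of its underside, z up. Leave it.
- steel_weight: Silver knobbed weight, 28 across x 38 mm high, loose on the table to the left of the cabinet. Origin at the middle of its underside, z up. Leave it.
- brush: Brush with wooden handle, 40 x 165 x 18 mm, loose, lying on the table at the left, along world x. Origin at the middle of its underside. Leave it.
There are look-alikes about, which are no part of the job. What is shaped like the tin but green, pink or turquoise is not meant.

How it is judged:
On the way, in this order (a step that is already met when the one before it is completed fails the run):
1. the lid is shut while the drawer is still out (value of joint case_lid below 0.06 rad and value of joint drawer above 0.1 m), for 0.2 s.
2. the drawer is pushed home with the lid shut (value of joint drawer below 0.004 m and value of joint case_lid below 0.06 rad), for 0.2 s.
At the end, for the whole second after the job is handed in: The lid is within 0.06 rad of shut, the drawer within 4 mm of shut, and the tin, timer, vial and weight still stand upright (all of step 2 and angle between each of tin, timer, vial, steel_weight's own z axis and vertical below 0.2 rad); the robot touches nothing.
It fails at once if the drawer was pushed in with the lid still open (value of joint drawer below 0.11 m and value of joint case_lid above 0.15 rad).
It fails at once if a bystander was lifted or moved by more than 25 mm (distance of any of tin, timer, vial, steel_weight, brush from where it was at the start of the episode above 0.025 m).
It also fails if it takes over 48 s, if anything falls off the work surface, if the arm or the gripper's body presses on something with over 40 N, if the wrist force passes 120 N, or if a joint passes its speed limit or range.

## Robot

A 6-joint arm with a two-finger parallel gripper is mounted at the origin on a cart in front of the work surface, level with it; the furniture and walls round the work are solid. World frame = base frame: x ahead of the robot, y to its left, z up, the work surface at z = 0. Lengths are in m, angles in rad, forces in N, time in s.
With the tool pointing down it reaches from about 0.35 to 0.775 m from the base axis. Payload 5.5 kg.
Tool frame: the origin (TCP) lies on the centre line of the jaws, within the pads' length; the fingertips stand 11 mm ahead of it and the grasp point (between the pads) lies 8 mm behind it; z points along the fingers, y is the line along which they close (so a half turn about z gives the same grasp; the last joint's range is limited). The gripper opens to 85 mm and grips with 20 to 120 N. Pads are 22 mm wide; open, the fingers measure 114 mm over their backs; the gripper's body (76 mm by 85 mm) begins 54 mm behind the grasp point. The pads swing forward as they close: fully open they stand 13 mm farther back than shut.
Start: joints at [-1.483, 0.313, 0.046, 1.304, 0, 1.431], TCP at [0.13, -0.56, 0.242] pointing down, gripper open.
Joint ranges: [-2.76, 2.76], [-0.86, 1.69], [-1.03, 1.26], [-2.2, 2.34], [-1.47, 1.5], [-3.14, 3.14]. Speed limits (rad/s): [2.57, 2.57, 3.14, 3.14, 3.14, 3.14].

## Interface

Orientations are given as a unit quaternion [w, x, y, z].
In Python, from workcell import get_state, eyes, env gives the robot as it stands.
- The arm moves only by the shell command python3 -m inch 'ROWS' [OPENING] [FORCE]. ROWS is JSON, one flat list of numbers, 4 for each row, row after row: the shift along the tool's x, y, z in cm, then the turn about the tool's z in rad. A call has exactly 5 rows; each row shifts and turns the commanded pose from where the row before left it, along the tool's axes as they then stand; what a row does not reach is not made up. A row lasts 1/12 s, in which the tool goes at most 41.7 mm and 7.16 degrees, less where a joint would pass 70% of its speed; a pose out of reach is approached as far as the arm can. A call is refused whole if a number of a shift passes 4.17 or a number of a turn 0.125, either way. A call with a gripper value outside its range is refused whole. OPENING is the opening, from -1 (shut) to 1 (fully open), set as the call begins (- or left out, the last holds). The fingers move at their own pace and stop on an object; FORCE is the grip in N (left out, the last holds). Time passes only in rows, so rows that do not move let the fingers close, or fill a call up. It gives the time, the measured TCP pose, the force, the opening and the grip force at its end, in the units of the state.
- get_state(): the state, without advancing time (a new reading comes with each control period).
- eyes.read_camera(name): name is "scene" or "side" or "wrist"; returns the picture (384x512x3 uint8, red, green, blue); there is no depth.
- eyes.camera_info(name): a dict with "fovy" (degrees; the focal length in pixels is half the picture's height over the tangent of half this angle, whatever the lens; pixels are square), "cx", "cy" (the principal point, pixels), "xyz" and "orientation" of the camera in the world. Camera axes: x right, y down, z forward; pixel columns grow to the right and rows downward; lengths in m; the calibration is good to about 2 mm. A picture is of the moment at which its call begins: read the wrist's pose just before it. camera_info takes no time and is no camera call; for the wrist camera it gives the pose at the moment of the call.
- env.hand_in(): hands the job in; it is judged then, once.
The state is a dict: "clock": time; "joint_pos": joint angles; "qvel": joint speeds; "tau": joint torques, N m; "tcp_pos": TCP position; "orientation": TCP orientation; "wrist_force": force on the tool from outside, world axes, zero at the start; "ft_torque": the same for the moment, N m; "finger_gap": finger opening in m; "grip_force": force on a finger pad.
Only numpy, scipy, OpenCV 4.12 (cv2) and the standard library are available. Lean on these libraries where they do the work, as an engineer would, in place of code of your own. Each camera call takes 0.05 s, during which the arm holds its last target. There are 200 camera calls.

## Working session

There is one attempt and no reset: what is moved stays moved. The work goes in short steps, Python scripts to look and compute and a shell command to move; the robot and the scene stay as the last step left them, time stands still between calls to the robot, and variables do not carry over. Pictures are saved under pics/ and viewed, at most 10 in all, crops included, and the job is handed in when it is done.

```bash
ls; mkdir -p pics; python3 - <<'E'
from workcell import get_state, eyes, env
import cv2,numpy as np
s=get_state(); print(s)
ims=[]
for n in ("scene","side"):
    im=eyes.read_camera(n); print(n,eyes.camera_info(n)); np.save(f'pics/{n}0.npy',im)
    cv2.imwrite(f'pics/{n}0.png',cv2.resize(im[:,:,::-1],(800,600)))
E
```

```text
pics
{'clock': 0.0, 'joint_pos': array([-1.48260406e+00,  3.13979683e-01,  4.49930924e-02,  1.30359475e+00,
       -1.99199087e-05,  1.43117886e+00]), 'qvel': array([-6.99013210e-05, -4.31059207e-04,  1.93295250e-04, -7.71214680e-05,
        3.60993971e-04, -5.29959836e-04]), 'tau': array([ 9.72082926e-04, -4.80629325e+01,  2.98529953e+01,  1.94372825e-02,
       -4.02616411e-05,  3.31469316e-06]), 'tcp_pos': array([ 0.12979272, -0.55966375,  0.24142641]), 'orientation': array([-8.92465679e-04,  9.93519455e-01,  1.13658683e-01,  1.29894304e-05]), 'wrist_force': array([-0.35756513, -0.05044524,  0.74810362]), 'ft_torque': array([0.0048548 , 0.0005959 , 0.00836795]), 'grip_force': 0.0, 'finger_gap': 0.08536561165982369}
scene {'fovy': 47.90005475230188, 'cx': 255.6937585044943, 'cy': 194.05419942063122, 'xyz': array([ 0.19965419, -0.33197702,  0.51620587]), 'orientation': array([-0.47742755,  0.81434902, -0.29096726,  0.15568128])}
side {'fovy': 46.34050683271723, 'cx': 259.0164300514728, 'cy': 203.84098847889982, 'xyz': array([0.08414035, 0.04746402, 0.8068637 ]), 'orientation': array([-0.2903036 ,  0.76409116, -0.54200367,  0.19524483])}
```

View pics/scene0.png

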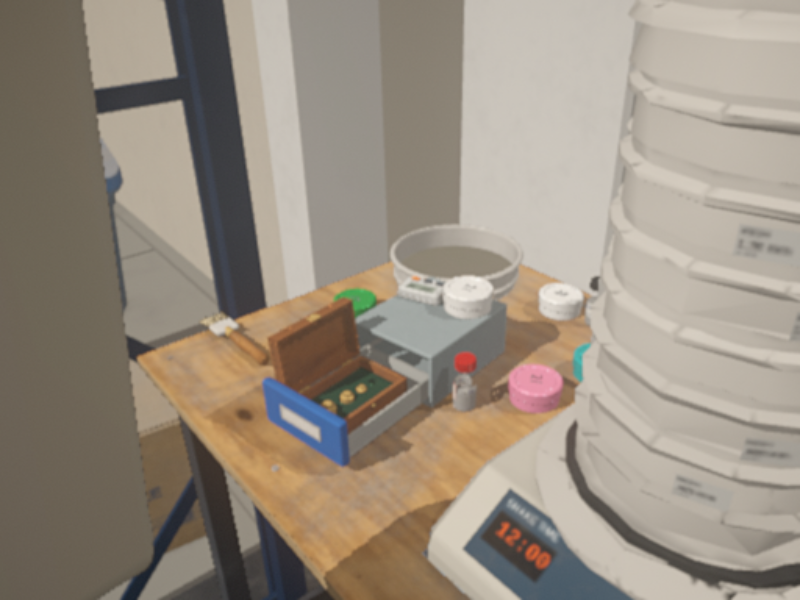

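View pics/side0.png

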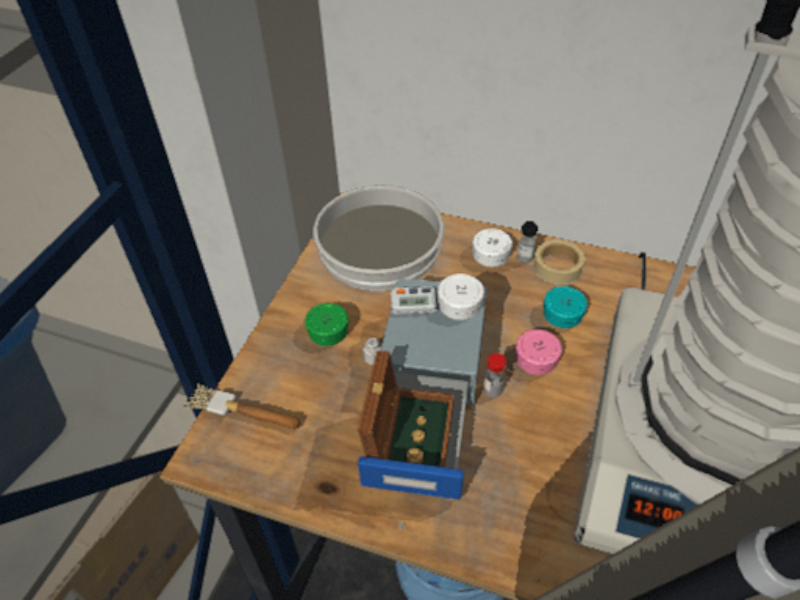

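The blue front is at scene (307,420) and side (410,478) in view pixels. The open lid stands on the left of the case, at scene (315,350) and side (380,405). The tin on the cabinet is at side (461,296). Its look-alikes are a white one on the table (491,247), green (327,323), pink (539,351) and turquoise (565,306). Only the blue-fronted drawer and its wooden lid are to be acted on.

```bash
cat > h.py <<'E'
import numpy as np,cv2
from scipy.spatial.transform import Rotation as R
from workcell import get_state, eyes, env
def ray(info,uv):
    f=192/np.tan(np.radians(info['fovy'])/2)
    q=info['orientation']; r=R.from_quat(np.r_[q[1:],q[0]])
    d=r.apply([(uv[0]-info['cx'])/f,(uv[1]-info['cy'])/f,1.]); return np.array(info['xyz']),d/np.linalg.norm(d)
def plane(info,uv,z):
    o,d=ray(info,uv); return o+d*(z-o[2])/d[2]
def tri(i1,u1,i2,u2):
    o,d=ray(i1,u1);p,e=ray(i2,u2)
    s,t=np.linalg.lstsq(np.c_[d,-e],p-o,rcond=None)[0]
    a,b=o+s*d,p+t*e; return (a+b)/2,np.linalg.norm(a-b)
E
python3 - <<'E'
from h import *
np.set_printoptions(precision=4,suppress=True)
I={n:eyes.camera_info(n) for n in("scene","side")}
C={}
for n in I:
    im=np.load(f'pics/{n}0.npy'); hsv=cv2.cvtColor(im,cv2.COLOR_RGB2HSV)
    m=cv2.inRange(hsv,(105,150,80),(125,255,255))
    if n=='scene': m[:,:160]=0;m[:230]=0;m[300:]=0;m[:,240:]=0
    else: m[:280]=0;m[330:]=0;m[:,:220]=0;m[:,305:]=0
    m=cv2.morphologyEx(m,cv2.MORPH_CLOSE,np.ones((15,15)))
    c=max(cv2.findContours(m,0,1)[0],key=cv2.contourArea)[:,0,:]
    ap=cv2.approxPolyDP(c,4,True)[:,0]; print(n,ap.tolist())
k=.64
P=lambda n,u,v,z:plane(I[n],(u*k,v*k),z)
T=lambda a,b:tri(I['scene'],np.array(a)*k,I['side'],np.array(b)*k)
print('lid far top',T((352,303),(384,352)),'near top',T((273,345),(0+365,440)))
print('front TL',T((264,381),(362,459)),'TR',T((346,432),(462,470)))
print('tin',T((468,283),(461,287)),'vial cap',T((465,359),(496,360)))
print('weight side',P('side',372,358,.01),'timer',P('side',413,298,.09),'brush',P('side',265,412,.01),P('side',200,400,.01))
print('shaker base', P('side',580,540,.0),P('side',625,290,.05),'edge',P('side',165,480,0),P('side',500,590,0),'cab', P('side',475,400,0.0),P('side',388,345,.078),P('side',478,370,.078))
print('scene shaker',P('scene',430,550,0))
E
```

```text
scene [[211, 266], [219, 270]]
side [[230, 293], [232, 310], [294, 317], [295, 301]]
lid far top (array([0.5891, 0.2671, 0.1111]), np.float64(0.0022486461678749288)) near top (array([0.4639, 0.2416, 0.1142]), np.float64(0.008134545781449313))
front TL (array([0.455 , 0.2469, 0.072 ]), np.float64(0.0034758196698127844)) TR (array([0.4872, 0.133 , 0.0562]), np.float64(0.005593942986649519))
tin (array([0.7247, 0.2065, 0.1155]), np.float64(0.0020268282257090947)) vial cap (array([0.6544, 0.1354, 0.069 ]), np.float64(0.0011583927326305626))
weight side [0.6451 0.3115 0.01  ] timer [0.7053 0.2695 0.09  ] brush [0.512 0.415 0.01 ] [0.5003 0.5089 0.01  ]
shaker base [ 0.4776 -0.0198  0.    ] [ 0.8556 -0.0083  0.05  ] edge [0.3828 0.4935 0.    ] [0.3888 0.0551 0.    ] cab [0.6301 0.1532 0.    ] [0.6245 0.2767 0.078 ] [0.6235 0.1521 0.078 ]
scene shaker [ 0.4837 -0.001   0.    ]
```

```bash
python3 - <<'E'
from h import *
np.set_printoptions(precision=4,suppress=True)
I={n:eyes.camera_info(n) for n in("scene","side")}
k=.64
P=lambda n,u,v,z:plane(I[n],(u*k,v*k),z)
a,b=[plane(I['side'],u,.07) for u in((230,293),(295,301))]
c,d=[plane(I['side'],u,.012) for u in((232,310),(294,317))]
print('front top',a,b,np.linalg.norm(a-b),'bottom',c,d)
a2,b2=P('scene',264,381,.07),P('scene',348,432,.07);print('scene top',a2,b2,np.linalg.norm(a2-b2))
for p,q in((a,b),(c,d),(a2,b2)): print('yaw',np.arctan2((q-p)[0],-(q-p)[1]))
for z in(0,.05): print('shaker',z,[P('scene',*u,z) for u in((430,550),(550,598))],[P('side',*u,z) for u in((580,540),(650,552))])
print('upper', [P('scene',632,z,.3) for z in (100,)])
im=eyes.read_camera('wrist'); cv2.imwrite('pics/w0.png',im[:,:,::-1]); print(eyes.camera_info('wrist'))
E
```

```text
front top [0.4584 0.2511 0.07  ] [0.4821 0.1325 0.07  ] 0.12098469539662288 bottom [0.4545 0.2494 0.012 ] [0.4799 0.1311 0.012 ]
scene top [0.4542 0.2486 0.07  ] [0.4769 0.1167 0.07  ] 0.13388405186136984
yaw 0.1967051693375941
yaw 0.2118991950492797
yaw 0.17070585910107872
shaker 0 [array([ 0.4837, -0.001 ,  0.    ]), array([ 0.5303, -0.1063,  0.    ])] [array([ 0.4776, -0.0198,  0.    ]), array([ 0.49  , -0.0998,  0.    ])]
shaker 0.05 [array([ 0.4562, -0.033 ,  0.05  ]), array([ 0.4983, -0.1282,  0.05  ])] [array([ 0.4532, -0.0156,  0.05  ]), array([ 0.4649, -0.0907,  0.05  ])]
upper [array([0.9998, 0.1894, 0.3   ])]
{'fovy': 62.475952860412, 'cx': 255.7305212918361, 'cy': 195.2253967667612, 'xyz': array([ 0.1997, -0.5448,  0.3725]), 'orientation': array([ 0.1105,  0.775 , -0.6159, -0.0884])}
```

View pics/w0.png

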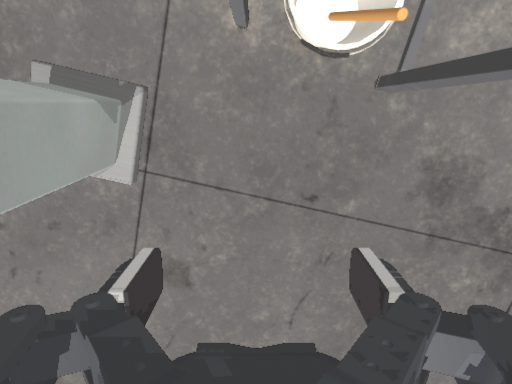

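The wrist view shows only floor, a bin and a light-grey box under the tool, and nothing near the fingers. Cabinet yaw is about 0.2 and the front's middle about (0.468, 0.191). The shaker stands at x>0.48, y<0, so I sweep round it at a radius of about 0.38. I turn the tool first, so that tool x points along the cabinet's +y and tool y along its +x, and close the fingers.

```bash
python3 -m inch '[0,0,0,-0.125, 0,0,0,-0.125, 0,0,0,-0.125, 0,0,0,-0.125, 0,0,0,-0.125]' -1 40
python3 -m inch '[0,0,0,-0.125, 0,0,0,-0.125, 0,0,0,-0.125, 0,0,0,-0.125, 0,0,0,-0.125]'
python3 -m inch '[0,0,0,-0.125, 0,0,0,-0.125, 0,0,0,-0.04, 0,0,0,0, 0,0,0,0]'
python3 -m inch '[2.5,1.9,0,0, 2.5,1.9,0,0, 2.5,1.9,0,0, 2.5,1.9,0,0, 2.5,1.9,0,0]'
```

```text
clock: 0.57
tcp_pos: [0.1299, -0.5599, 0.2419]
orientation: [-0.0, 0.909, 0.416, 0.0]
wrist_force: [0.1, 1.1, -0.1]
finger_gap: 0.0255
grip_force: 0.0
clock: 0.98
tcp_pos: [0.1298, -0.56, 0.2419]
orientation: [-0.0, 0.737, 0.676, 0.0]
wrist_force: [0.7, 0.3, -1.2]
finger_gap: -0.0004
grip_force: 0.0
clock: 1.4
tcp_pos: [0.1298, -0.56, 0.242]
orientation: [-0.0, 0.635, 0.773, 0.0]
wrist_force: [-0.0, 0.4, 1.1]
finger_gap: 0.0
grip_force: 0.0
clock: 1.82
tcp_pos: [0.1988, -0.4176, 0.2421]
orientation: [-0.0, 0.635, 0.773, 0.0]
wrist_force: [0.2, -0.7, 0.4]
finger_gap: 0.0
grip_force: 0.0
```

```bash
python3 -m inch '[2.5,1.9,0,0, 2.5,1.9,0,0, 2.5,1.9,0,0, 2.5,1.9,0,0, 2.5,1.9,0,0]'
python3 -m inch '[3.1,2.6,0,0, 3.1,2.6,0,0, 3.1,2.6,0,0, 3.1,2.6,0,0, 3.1,2.6,0,0]'
python3 -m inch '[3.9,1,0,0, 3.9,1,0,0, 3.9,1,0,0, 3.9,1,0,0, 3.9,1,0,0]'
python3 - <<'E'
from h import *
im=eyes.read_camera('wrist'); np.save('pics/w1.npy',im); cv2.imwrite('pics/w1.png',im[:,:,::-1]); print(eyes.camera_info('wrist'),get_state()['joint_pos'])
E
```

```text
clock: 2.23
tcp_pos: [0.2675, -0.2764, 0.2424]
orientation: [0.0, 0.635, 0.773, -0.0]
wrist_force: [0.5, -1.2, 0.6]
finger_gap: -0.0
grip_force: 0.0
clock: 2.65
tcp_pos: [0.3648, -0.0985, 0.2426]
orientation: [0.001, 0.635, 0.773, 0.0]
wrist_force: [0.6, -0.2, -0.4]
finger_gap: 0.0001
grip_force: 0.0
clock: 3.07
tcp_pos: [0.3748, 0.1026, 0.2425]
orientation: [0.0, 0.635, 0.773, 0.0]
wrist_force: [1.7, -0.7, -0.2]
finger_gap: 0.0
grip_force: 0.0
{'fovy': 62.475952860412, 'cx': 255.7305212918361, 'cy': 195.2253967667612, 'xyz': array([0.36045024, 0.17741186, 0.3737372 ]), 'orientation': array([0.13881241, 0.98507357, 0.10064572, 0.0152191 ])} [ 0.07372857 -0.04781726 -0.37474437  1.24224191  0.0045744   1.44050879]
```

View pics/w1.png

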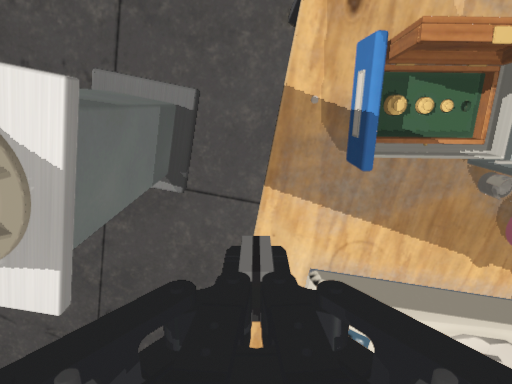

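The wrist view shows the blue front from (386,32) to (373,168), with its inner top edge on the right. The lid's free edge is along row ~20 from (420,18), and the weights are at (395..465,105).

```bash
python3 - <<'E'
from h import *
np.set_printoptions(precision=4,suppress=True)
I=eyes.camera_info('wrist')
a,b=plane(I,(387,33),.07),plane(I,(373,168),.07)
yaw=np.arctan2((b-a)[0],-(b-a)[1]); print(a,b,np.linalg.norm(a-b),yaw)
yaw=.5*(yaw+.2)
ex=np.array([np.cos(yaw),np.sin(yaw)]);ey=np.array([-ex[1],ex[0]])
F=((a+b)/2)[:2]-.012*ex; print('front mid',F,'yaw',yaw)
S=eyes.camera_info('side'); k=.64
for n,u,w in(('lid near free',(384-0,352),None),):pass
print('lid near-left free edge tri', tri(I,(423,17),S,(365*k,432*k)))
print('lid low/hinge inner', [(p[:2]-F)@np.c_[ex,ey] for p in (plane(I,(392,65),.05),plane(I,(500,63),.05),plane(I,(423,17),.121),plane(I,(512,17),.121),plane(I,(375,143),.05))])
E
```

```text
[0.4609 0.259  0.07  ] [0.4852 0.1421 0.07  ] 0.11937361092950988 0.2042444976778132
front mid [0.4613 0.1981] yaw 0.20212224883890662
lid near-left free edge tri (array([0.4435, 0.2377, 0.1671]), np.float64(0.0150557645691446))
lid low/hinge inner [array([0.0274, 0.036 ]), array([0.13 , 0.038]), array([0.0172, 0.0601]), array([0.081 , 0.0602]), array([ 0.019 , -0.0378])]
```

```bash
python3 -m inch '[2.35,2.26,0,0, 2.35,2.26,0,0, 2.35,2.26,0,0, 2.35,2.26,0,0, 2.35,2.26,0,0]'
python3 -m inch '[2.35,2.26,0,0, 2.35,2.26,0,0, 2.35,2.26,0,0, 0,0,0,0, 0,0,0,0]'
python3 -m inch '[0,0,2.7,0, 0,0,2.7,0, 0,0,2.7,0, 0,0,2.7,0, 0,0,2.7,0]'
python3 - <<'E'
from h import *
im=eyes.read_camera('side'); cv2.imwrite('pics/s1.png',cv2.resize(im[170:340,190:390,::-1],(800,680))[:600]); s=get_state();print(s['tcp_pos'],s['joint_pos'],s['wrist_force'])
d=s['tcp_pos'][:2]-[.464,.195];c,n=np.cos(.202),np.sin(.202);print(d@[c,n],d@[-n,c])
E
```

```text
clock: 3.53
tcp_pos: [0.4635, 0.2396, 0.2422]
orientation: [0.0, 0.634, 0.773, 0.0]
wrist_force: [0.1, -0.5, 0.7]
finger_gap: -0.0
grip_force: 0.0
clock: 3.95
tcp_pos: [0.5159, 0.3214, 0.2408]
orientation: [-0.0, 0.634, 0.773, -0.001]
wrist_force: [-0.6, -0.4, -0.4]
finger_gap: 0.0
grip_force: 0.0
clock: 4.37
tcp_pos: [0.515, 0.319, 0.1068]
orientation: [0.0, 0.635, 0.773, -0.0]
wrist_force: [0.4, 0.4, -0.6]
finger_gap: 0.0003
grip_force: 0.0
[0.51195157 0.31755976 0.10089583] [ 4.22177815e-01  4.47142226e-01 -1.12143413e-01  1.02007680e+00
 -3.23401922e-04  1.79782930e+00] [-0.64263617 -1.66175583 -2.76951201]
0.07156563885463156 0.11044730949567537
```

View pics/s1.png

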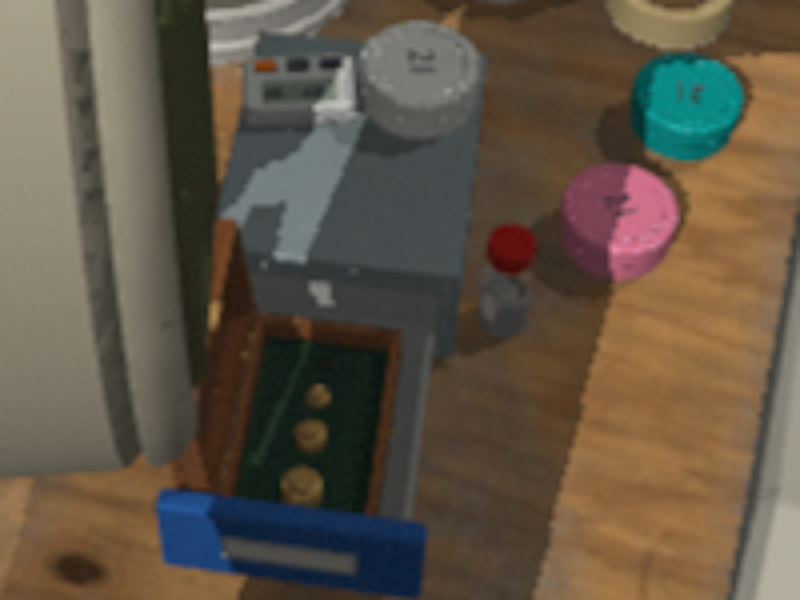

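The arm hides the lid's left face. The lid is still open and the drawer out, with the weights visible at (305,440), and nothing has been disturbed. I start pushing towards tool −x.

```bash
python3 -m inch '[-1,0,0,0, -1,0,0,0, -1,0,0,0, -0.8,0,0,0, -0.6,0,0,0]'
python3 -m inch '[-0.6,0,0,0, -0.6,0,0,0, -0.6,0,0,0, -0.6,0,0,0, -0.6,0,0,0]'
python3 -m inch '[-0.6,0,0,0, -0.4,0,0,0, 0,0,0,0, 0,0,0,0, 0,0,0,0]'
python3 - <<'E'
from h import *
im=eyes.read_camera('scene'); cv2.imwrite('pics/s2.png',cv2.resize(im[170:300,140:310,::-1],(784,600))); s=get_state()
d=s['tcp_pos'][:2]-[.464,.195];c,n=np.cos(.202),np.sin(.202);print(d@[c,n],d@[-n,c],s['tcp_pos'][2])
E
```

```text
clock: 4.83
tcp_pos: [0.5258, 0.276, 0.1093]
orientation: [0.001, 0.635, 0.773, 0.001]
wrist_force: [0.3, 0.5, 1.3]
finger_gap: -0.0
grip_force: 0.7
clock: 5.25
tcp_pos: [0.5305, 0.2474, 0.1075]
orientation: [0.0, 0.634, 0.773, 0.0]
wrist_force: [1.5, 2.1, 1.0]
finger_gap: 0.0001
grip_force: 0.7
clock: 5.67
tcp_pos: [0.532, 0.2378, 0.107]
orientation: [-0.0, 0.634, 0.773, -0.0]
wrist_force: [0.2, -0.3, 0.4]
finger_gap: 0.0003
grip_force: 0.0
0.07529102023892868 0.02845163710342748 0.10705517413337275
```

View pics/s2.png

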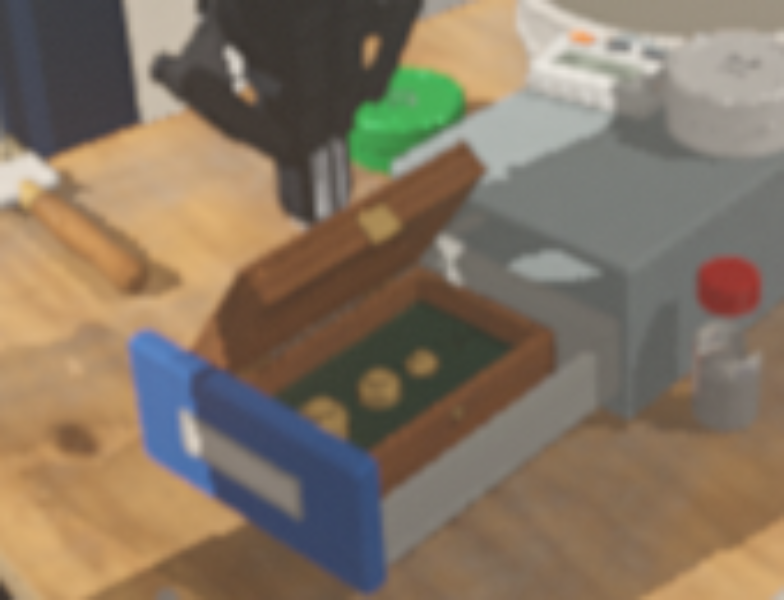

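The lid is at about 45–50° and following, with the fingertips on its outer face at (320,210). The drawer is still out. Next I follow the arc down.

```bash
python3 -m inch '[-0.55,0,0.3,0, -0.55,0,0.3,0, -0.55,0,0.3,0, -0.35,0,0.4,0, -0.35,0,0.4,0]'
python3 -m inch '[-0.3,0,0.35,0, -0.2,0,0.45,0, -0.2,0,0.45,0, 0,0,0,0, 0,0,0,0]'
python3 -m inch '[-0.2,0,0.3,0, 0,0,0.2,0, 0,0,0,0, 0,0,0,0, 0,0,0,0]'
```

```text
clock: 6.13
tcp_pos: [0.537, 0.2142, 0.0899]
orientation: [0.0, 0.634, 0.773, -0.0]
wrist_force: [0.7, -0.5, 1.3]
finger_gap: -0.0
grip_force: 0.7
clock: 6.55
tcp_pos: [0.5376, 0.208, 0.077]
orientation: [-0.001, 0.634, 0.773, -0.001]
wrist_force: [-0.1, -0.3, 0.0]
finger_gap: 0.0001
grip_force: 0.0
clock: 6.97
tcp_pos: [0.5387, 0.2062, 0.0729]
orientation: [0.0, 0.634, 0.773, 0.0]
wrist_force: [1.0, -0.5, 0.7]
finger_gap: 0.0001
grip_force: 0.6
```

```bash
python3 -m inch '[-0.5,0,0.1,0, -0.5,0,0.1,0, -0.2,0,0,0, 0,0,0,0, 0,0,0,0]'
python3 -m inch '[0,0,0.1,0, 0,0,0.1,0, 0,0,0,0, 0,0,0,0, 0,0,0,0]'
```

```text
clock: 7.38
tcp_pos: [0.542, 0.1965, 0.0727]
orientation: [-0.0, 0.634, 0.774, 0.003]
wrist_force: [-1.7, 5.6, 10.8]
finger_gap: -0.0002
grip_force: 4.9
clock: 7.8
tcp_pos: [0.5437, 0.1968, 0.0726]
orientation: [0.001, 0.634, 0.774, 0.004]
wrist_force: [-2.2, 6.4, 17.6]
finger_gap: -0.0001
grip_force: 9.0
```

The lid meets a firm stop with the tips at 62 mm, which is its shut height. I lift clear and look.

```bash
python3 -m inch '[0,0,-1.5,0, 0,0,-2,0, 0,0,-2,0, 0.7,-2,0,0, 0.7,-3,0,0]'
python3 -m inch '[0,-3,0,0, 0,-3,0,0, 0,-2.8,0,0, 0,0,0,0, 0,0,0,0]'
python3 - <<'E'
from h import *
im=eyes.read_camera('scene'); cv2.imwrite('pics/s3.png',cv2.resize(im[170:300,140:310,::-1],(784,600))); s=get_state()
d=s['tcp_pos'][:2]-[.464,.195];c,n=np.cos(.202),np.sin(.202);print(d@[c,n],d@[-n,c],s['tcp_pos'][2])
E
```

```text
clock: 8.22
tcp_pos: [0.4922, 0.1986, 0.1252]
orientation: [0.002, 0.635, 0.773, 0.002]
wrist_force: [1.5, 0.9, 0.1]
finger_gap: -0.0003
grip_force: 0.0
clock: 8.63
tcp_pos: [0.4012, 0.1808, 0.1237]
orientation: [-0.0, 0.634, 0.773, -0.0]
wrist_force: [0.6, 0.2, 0.8]
finger_gap: -0.0
grip_force: 0.0
-0.06250585566054466 -0.001336792325645171 0.12404552901220006
```

View pics/s3.png

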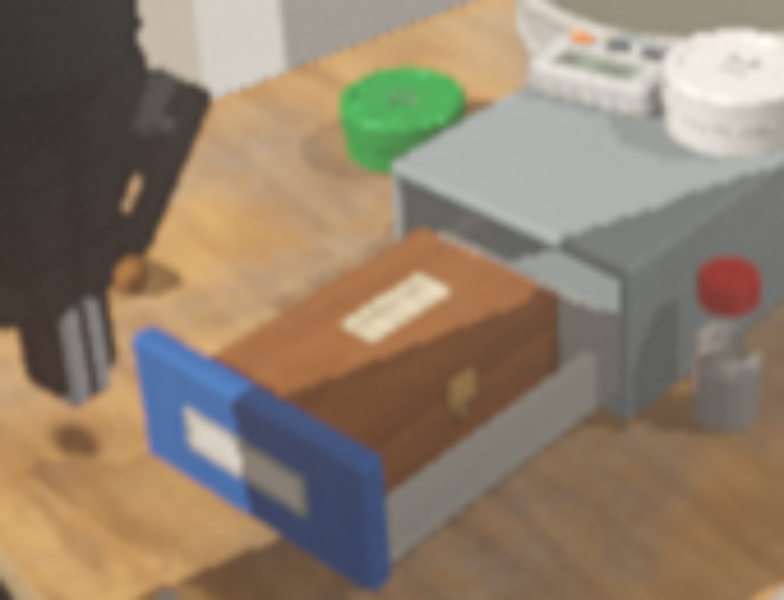

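The lid is fully shut, with its label face flat and the clasp closed at (463,385). The drawer is still out and the front is clear. I lower in front of it and push in.

```bash
python3 -m inch '[0,0,2.4,0, 0,0,2.4,0, 0,0,2.4,0, 0,0,0,0, 0,0,0,0]'
python3 -m inch '[0,1,0,0, 0,1,0,0, 0,1,0,0, 0,1,0,0, 0,1,0,0]'
python3 -m inch '[0,1,0,0, 0,1,0,0, 0,1,0,0, 0,1,0,0, 0,1,0,0]'
python3 -m inch '[0,1,0,0, 0,1,0,0, 0,1,0,0, 0,1,0,0, 0,1,0,0]'
```

```text
clock: 9.1
tcp_pos: [0.4028, 0.1809, 0.051]
orientation: [-0.001, 0.634, 0.773, -0.001]
wrist_force: [1.0, -0.0, 0.5]
finger_gap: 0.0
grip_force: 0.0
clock: 9.52
tcp_pos: [0.4535, 0.1912, 0.0524]
orientation: [0.0, 0.634, 0.773, 0.0]
wrist_force: [-3.5, -0.6, 0.9]
finger_gap: 0.0002
grip_force: 0.0
clock: 9.93
tcp_pos: [0.5017, 0.2005, 0.0516]
orientation: [0.0, 0.634, 0.773, -0.0]
wrist_force: [-2.0, -1.9, 0.3]
finger_gap: -0.0
grip_force: 1.1
clock: 10.35
tcp_pos: [0.5506, 0.2102, 0.0513]
orientation: [-0.0, 0.634, 0.773, -0.001]
wrist_force: [-1.6, -1.3, 1.2]
finger_gap: -0.0
grip_force: 1.1
```

```bash
python3 -m inch '[0,0.5,0,0, 0,0.5,0,0, 0,0.5,0,0, 0,0.3,0,0, 0,0,0,0]'
python3 -m inch '[0,0.2,0,0, 0,0.2,0,0, 0,0.2,0,0, 0,0.1,0,0, 0,0,0,0]'
```

```text
clock: 10.77
tcp_pos: [0.5685, 0.2142, 0.0518]
orientation: [0.0, 0.634, 0.773, 0.0]
wrist_force: [0.9, 0.2, -0.2]
finger_gap: -0.0001
grip_force: 0.0
clock: 11.18
tcp_pos: [0.5747, 0.2155, 0.0518]
orientation: [0.0, 0.634, 0.773, 0.0]
wrist_force: [-1.5, -0.7, -1.3]
finger_gap: 0.0003
grip_force: 0.3
```

```bash
python3 -m inch '[0,0.2,0,0, 0,0.2,0,0, 0,0.2,0,0, 0,0,0,0, 0,0,0,0]'
python3 -m inch '[0,0.1,0,0, 0,0.1,0,0, 0,0.1,0,0, 0,0,0,0, 0,0,0,0]'
```

```text
clock: 11.6
tcp_pos: [0.5808, 0.2166, 0.0518]
orientation: [0.0, 0.634, 0.773, 0.0]
wrist_force: [-0.3, 0.8, 0.2]
finger_gap: -0.0002
grip_force: 0.2
clock: 12.02
tcp_pos: [0.5809, 0.2166, 0.0518]
orientation: [-0.001, 0.634, 0.773, -0.002]
wrist_force: [-7.5, -1.5, 5.9]
finger_gap: -0.0001
grip_force: 4.1
```

It has reached a firm stop. I give it one slight further press, then back off and look.

```bash
python3 -m inch '[0,0.1,0,0, 0,0.1,0,0, 0,0,0,0, 0,0,0,0, 0,0,0,0]'
python3 -m inch '[0,-1,0,0, 0,-2,0,0, 0,-3,0,0, 0,-4,0,0, 0,-4,-1,0]'
python3 -m inch '[0,0,-4,0, 0,0,-4,0, 0,0,-2,0, 0,0,0,0, 0,0,0,0]'
python3 - <<'E'
from h import *
im=eyes.read_camera('scene'); cv2.imwrite('pics/s4.png',cv2.resize(im[160:290,180:350,::-1],(784,600)))
E
```

```text
clock: 12.43
tcp_pos: [0.581, 0.2166, 0.0518]
orientation: [-0.002, 0.634, 0.773, -0.003]
wrist_force: [-12.1, -3.2, 10.6]
finger_gap: -0.0001
grip_force: 6.9
clock: 12.85
tcp_pos: [0.4466, 0.1896, 0.0605]
orientation: [-0.0, 0.634, 0.773, -0.0]
wrist_force: [-0.5, -0.2, 0.7]
finger_gap: 0.0001
grip_force: 0.0
clock: 13.27
tcp_pos: [0.4497, 0.1905, 0.1638]
orientation: [0.002, 0.634, 0.773, 0.002]
wrist_force: [-0.2, 0.5, 0.4]
finger_gap: 0.0001
grip_force: 0.0
```

View pics/s4.png

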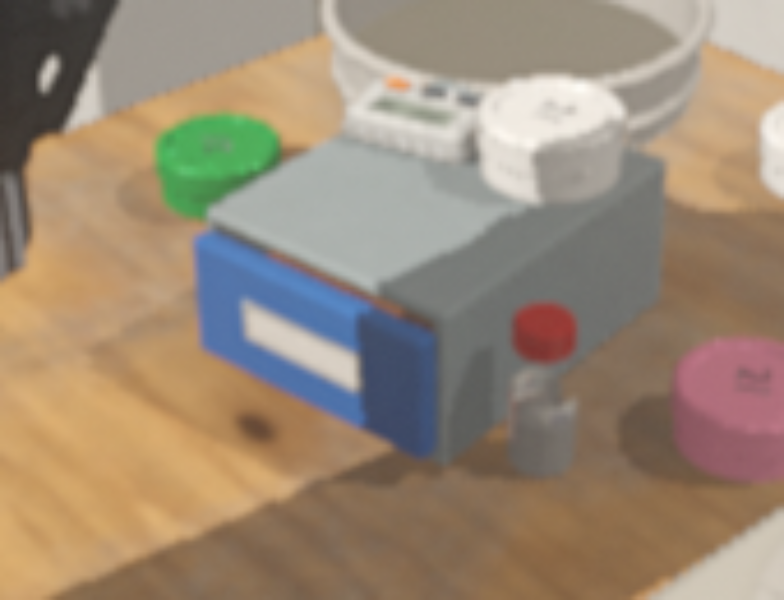

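The drawer is home: the blue front sits flush at (320,345), and only the slot above the panel shows wood. The tin, timer and vial are standing where they were, and the arm is clear.

```bash
python3 -c "
from workcell import env
print(env.hand_in())"
```

```text
the job is handed in; nothing more can be done
None
```

The job is handed in at about 13 s on the clock: I pushed the lid shut first, then pushed the drawer home until it met a firm stop, and the arm finished clear. In the last picture the front looks flush and the tin, timer and vial look undisturbed; the steel weight and brush were out of that view, and no verdict came back.

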